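# Stand the cup under the dispenser and hold its spring chute out at the mark

### The arm

A 6-joint arm with a two-finger parallel gripper is mounted at the origin on a cart in front of the work surface, level with it; the furniture and walls round the work are solid. World frame = base frame: x ahead of the robot, y to its left, z up, the work surface at z = 0. Lengths are in m, angles in degrees, forces in N, time in s.
With the tool pointing down it reaches from about 0.35 to 0.875 m from the base axis. Payload 4.2 kg.
Tool frame: the origin (TCP) lies midway between the tips of the shut fingers; the grasp point (between the pads) lies 19 mm behind it (r.pinch_z is the distance from the TCP to the grasp point, in m); z points along the fingers, y is the line along which they close (so a half turn about z gives the same grasp; the last joint's range is limited). The gripper opens to 87 mm and grips with 3 to 60 N. Pads are 19 mm wide; open, the fingers measure 117 mm over their backs; the gripper's body (75 mm by 190 mm) begins 51 mm behind the grasp point.
Start: joints at [83.4, 22.042, 0.453, 0, -68.411, -14.817], TCP at [0.228, 0.582, 0.223] pointing down, gripper open.
Joint ranges: [-179.83, 179.83], [-69.29, 118.12], [-61.27, 80.66], [-181.25, 117.63], [-171.15, -9.14], [-177.46, 177.46]. Speed limits (degrees/s): [159.86, 159.86, 180, 180, 180, 180].

### API

Orientations are given as a 3x3 rotation matrix whose columns are the frame's x, y, z axes.
In Python, from station import r, imaging, models gives the robot as it stands. The module is installed in compiled form; this text tells all that it offers.
- The arm moves only by the tool apply_moves, never from a script. Its argument "moves" is a list of rows, each a list of 2 entries, a list of its own where there are three numbers: the shift along the tool's x, y, z in m, then the turn about the tool's z in degrees. A call has 1 to 5 rows; each row shifts and turns the commanded pose from where the row before left it, along the tool's axes as they then stand; what a row does not reach is not made up. A row lasts 1/12 s, in which the tool goes at most 41.7 mm and 7.16 degrees, less where a joint would pass 70% of its speed; a pose out of reach is approached as far as the arm can. A call is refused whole if a number of a shift passes 0.0417 or a number of a turn 7.16, either way. A call with a gripper value outside its range is refused whole. "hand" is the finger opening in m, from 0 to 0.087, set as the call begins (left out, the last holds). The fingers move at their own pace and stop on an object; the grip force is fixed at half the most. Time passes only in rows, so rows that do not move let the fingers close. It gives the time, the measured TCP pose, the force, the opening and the grip force at its end, in the units of the state.
- r.sense(): the state, without advancing time (a new reading comes with each control period).
- imaging.capture(name): name is "scene" or "top" or "wrist"; returns a dict with "frame" (480x640x3 uint8, blue, green, red), "intrinsics" (3x3 intrinsics, pixels), "eye" and "orientation" of the camera in the world. Camera axes: x right, y down, z forward; pixel columns grow to the right and rows downward; lengths in m; the calibration is good to about 2 mm. A picture is of the moment at which its call begins. There is no depth.
- r.finish_job(): hands the job in; it is judged then, once.
Trained networks look in a picture, given as the dict that the camera call returned (one of the last four; its "shot" number tells which), for a name from the list of things; names that differ only in an ending like _2 or _b are one class to them, and where a whole thing is asked for, a point or a joint stands for the part that bears it (a point fixed in the world has none). Each returns a list of dicts, best first, with "confidence" (0 to 1); they miss things now and then, are a little off and sometimes report something else, mostly with a low value. They report only what shows in the picture. A call takes as long as a camera call.
- models.cut_out(picture, target): "region" (480x640 bool, what is visible of it) and "extent" ([left, top, width, height] as shares, 0 to 1, of the picture: columns of its width, rows of its height, round what is visible of it).
- models.place_of(picture, target): "at" ([column, row] as shares, 0 to 1, of the picture: columns of its width, rows of its height: a listed point, or the origin of a listed thing).
The state is a dict: "time_s": time; "joints": joint angles; "joint_velocities": joint speeds; "effort": joint torques, N m; "tcp_pos": TCP position; "ee_rot": TCP orientation; "wrist_force": force on the tool from outside, world axes, zero at the start; "moment": the same for the moment, N m; "gripper_width": opening from 0.0 (shut) to 1.0 (fully open); "gripper_force": force on a finger pad.
Only numpy, scipy, OpenCV 4.12 (cv2) and the standard library are available. Lean on these libraries where they do the work, as an engineer would, in place of code of your own. Each camera call takes 0.05 s, during which the arm holds its last target. There are 200 camera calls.

### The job

Get the dry-goods dispenser ready to fill a cup: stand the open metal cup upright in the collar of the stand in front of the dispenser, right down on the stand, and let go of it. Then pull the dispenser's spring-return chute out by its cross-bar handle until the thin index rod on its side is straight over the pointed mark post, and keep it held there: the program finishes while the gripper is still holding the chute out against its spring. Leave the salt shaker and the timer where they stand.

Things in the scene. Friction and masses are not known exactly. Their poses are not given: they have to be found in the camera images.
- cup: plain bare-metal round cup, open at the top, closed below, outer diameter 42 mm (39 mm at the very foot, bevelled over the lowest 6 mm), 85 mm tall, wall 3 mm, about 0.1 kg, loose. It starts upright on the table to the robot's left, in one of three places; a salt shaker and a kitchen timer stand in the other two. Origin: centre of its underside, z up along its axis.
- stand: fixed cup stand: dark plate 80 x 84 mm, 6 mm thick, with a white collar (bore 46 mm, outside 58 mm, top edge 30 mm above the table) and, on its +y side, a thin round mark post with a pointed top. Origin: on the table under the collar's centre. Axes parallel to the dispenser's: x points towards it, against the pull.
- seat (a point): centre of the collar's bore at the top of the stand's plate, 6 mm above the table: where the cup's underside comes to rest. Axes as the stand's.
- mark (a point): the point of the mark post, 117 mm above the table, level with the collar's centre in x and 62 mm to its +y side. Axes as the stand's.
- dispenser: fixed dispenser at the robot's right: steel housing 140 mm deep (x), 104 mm wide, 167 mm high, with a round hopper on top towards the back (240 mm high over all). Origin: on the table under the housing's centre; x points to its back, z up. The chute comes out of its front, along its -x.
- chute (a joint): how far the chute is pulled out, in m: 0 = home (where its spring keeps it and to which it returns when let go), stop at 0.130. The mark is reached somewhere between 0.08 and 0.125. The spring pulls back with about 2.4 N at 0, rising by 0.4 N for each 10 mm (about 6 to 7 N at the mark), with slight friction.
- handle (a point): middle of the chute's handle: a round black horizontal cross-bar, 12 mm in diameter, lying along the dispenser's y, 161 mm above the table; free between its two ears (27 mm to either side) to be pinched from above, a finger before and one behind it; the chute's floor is 40 mm below it. At home the bar stands 70 mm before the housing's front. It moves with the chute.
- index (a point): near the tip of the index rod, 5 mm thick, that sticks out sideways (+y) from the chute at the spout, 126 mm above the table, 30 mm before the handle in the pull direction and 62 mm to +y of the chute's middle. It moves with the chute and passes 6 mm clear over the mark post; at the mark it equals mark in the stand's x. Axes as the dispenser's.
- spout (a point): lower mouth of the short spout (32 mm outside) under the chute's front end, 102 mm above the table; at the mark it stands over the collar's centre, 11 mm above the rim of a seated cup. It moves with the chute; the chute's front end is 20 mm farther out.
- mill: bystander: salt shaker with grey top, 44 mm in diameter, 90 mm tall. Origin: centre of its underside.
- timer: bystander: kitchen timer, white base with red knob, 57 mm in diameter, 36 mm high. Origin: centre of its underside.

How it is judged (in metres and radians):
On the way, in this order (a step that is already met when the one before it is completed fails the run):
1. the cup stands upright in the collar, down on the stand's plate, and is let go, with the chute still home (horizontal distance between cup and seat below 0.006 m and z of cup in the frame of seat between -0.004 and 0.004 m and angle between cup's own z axis and vertical below 0.08 rad and contact force between the fingers and cup below 0.2 N and value of joint chute below 0.02 m), for 0.2 s.
2. the chute is held out with its index rod over the mark post's point (within 6 mm along the pull) (x of index in the frame of mark between -0.006 and 0.006 m and contact force between the fingers and chute above 2 N), for 0.5 s.
At the end, for the whole second after the job is handed in: Cup upright (0.08 rad) in the collar, on the stand's plate (4 mm), within 6 mm of its centre, not touched by the fingers; chute at rest with its index within 6 mm of the mark along the pull, the fingers bearing on it with over 2 N (all of step 2 and horizontal distance between cup and seat below 0.006 m and z of cup in the frame of seat between -0.004 and 0.004 m and angle between cup's own z axis and vertical below 0.08 rad and contact force between the fingers and cup below 0.2 N and linear speed of cup below 0.02 m/s and velocity of joint chute between -0.01 and 0.01 m/s); the arm keeps its last pose, push and grip.
It fails at once if the mill is moved by more than 30 mm or tipped over (distance of mill from where it was at the start of the episode above 0.03 m or angle between mill's own z axis and vertical above 0.5 rad).
It fails at once if the timer is moved by more than 30 mm or tipped over (distance of timer from where it was at the start of the episode above 0.03 m or angle between timer's own z axis and vertical above 0.5 rad).
It also fails if it takes over 64 s, if anything falls off the work surface, if the arm or the gripper's body presses on something with over 40 N, if the wrist force passes 120 N, or if a joint passes its speed limit or range.

## Working session

There is one attempt and no reset: what is moved stays moved. The work goes in short steps, Python scripts to look and compute and a tool call to move; the robot and the scene stay as the last step left them, time stands still between calls to the robot, and variables do not carry over. Pictures are saved under pics/ and viewed, at most 10 in all, crops included, and the job is handed in when it is done.

Besides the shell and the picture viewer there is one more tool, called after "Call:" by a JSON object that holds its "fn" and its "kwargs". apply_moves: Moves the arm, as the interface text tells. Its arguments: {"type":"object","properties":{"moves":{"type":"array"},"hand":{"type":"number"}},"required":["moves"]}

```bash
mkdir -p pics; cat > h.py <<'E'
from station import r, imaging, models
import numpy as np, cv2
def ray(p,at):
    K=np.array(p["intrinsics"]);u=np.array([at[0]*640,at[1]*480,1])
    return np.array(p["eye"]),np.array(p["orientation"])@np.linalg.solve(K,u)
def onz(p,at,z):
    e,d=ray(p,at);return e+d*(z-e[2])/d[2]
def tri(obs):
    A=np.zeros((3,3));b=np.zeros(3)
    for p,at in obs:
        e,d=ray(p,at);d=d/np.linalg.norm(d);M=np.eye(3)-np.outer(d,d);A+=M;b+=M@e
    return np.linalg.solve(A,b)
Z=dict(cup=0,stand=0,seat=.006,mark=.117,dispenser=0,handle=.161,index=.126,spout=.102,mill=0,timer=0)
E
python3 - <<'E'
from h import *
s=r.sense();print(s['tcp_pos'],np.round(s['ee_rot'],3).tolist(),s['time_s'],s['gripper_width'],r.pinch_z)
P={}
for c in ("scene","top","wrist"):
    p=imaging.capture(c);P[c]=p;cv2.imwrite(f"pics/{c}0.png",p["frame"]);print(c,np.round(p["eye"],3))
for n,z in Z.items():
    for c,p in P.items():
        for d in models.place_of(p,n)[:2]: print(n,c,round(d["confidence"],2),np.round(np.array(d["at"])*[640,480],1),np.round(onz(p,d["at"],z),4))
cv2.imwrite("pics/all0.png",cv2.resize(np.hstack([P["scene"]["frame"],P["top"]["frame"]]),(800,300)))
E
```

```text
[0.22799575 0.58129296 0.22147142] [[0.931, -0.365, -0.001], [-0.365, -0.931, -0.002], [0.0, 0.002, -1.0]] 0.0 0.9979926589512315 0.0187
scene [-0.136 -0.558  1.317]
top [0.378 0.06  1.17 ]
wrist [0.304 0.552 0.384]
cup scene 0.97 [194.  257.1] [0.3967 0.2924 0.    ]
cup top 0.87 [206.2 343.2] [0.3866 0.302  0.    ]
stand scene 0.71 [383.7 334.5] [ 0.5329 -0.2263  0.    ]
stand top 0.67 [463.7 266.5] [ 0.531  -0.2292  0.    ]
seat scene 0.82 [385.2 334.8] [ 0.5316 -0.2311  0.006 ]
seat top 0.71 [462.7 269.2] [ 0.5247 -0.2253  0.006 ]
seat top 0.71 [445.  211.6] [ 0.6473 -0.1962  0.006 ]
mark scene 0.76 [361.  304.2] [ 0.5033 -0.1706  0.117 ]
mark scene 0.48 [397.8 275.6] [ 0.6218 -0.1893  0.117 ]
mark top 0.57 [451.8 273.6] [ 0.5029 -0.1771  0.117 ]
dispenser scene 0.77 [400.8 246.1] [ 0.7792 -0.1042  0.    ]
dispenser top 0.92 [396.  151.8] [ 0.7831 -0.1     0.    ]
dispenser top 0.54 [270.7 331. ] [0.408  0.1716 0.    ]
handle scene 0.61 [399.4 249.5] [ 0.657 -0.163  0.161]
handle top 0.89 [444.6 192.1] [ 0.6481 -0.1636  0.161 ]
index top 0.77 [422.1 225. ] [ 0.5946 -0.1252  0.126 ]
spout scene 0.88 [395.4 273.1] [ 0.6334 -0.1761  0.102 ]
spout scene 0.74 [231.  277.2] [0.3715 0.116  0.102 ]
spout top 0.9 [446.4 214.3] [ 0.6196 -0.1774  0.102 ]
mill scene 0.78 [229.6 278.9] [0.4081 0.1716 0.    ]
mill top 0.9 [271.4 331.5] [0.407  0.1702 0.    ]
timer scene 0.71 [208.3 206.3] [0.5445 0.3913 0.    ]
timer top 0.93 [165.1 269.5] [0.5386 0.3895 0.    ]
timer top 0.39 [462.  267.4] [ 0.5292 -0.2256  0.    ]
```

View pics/all0.png

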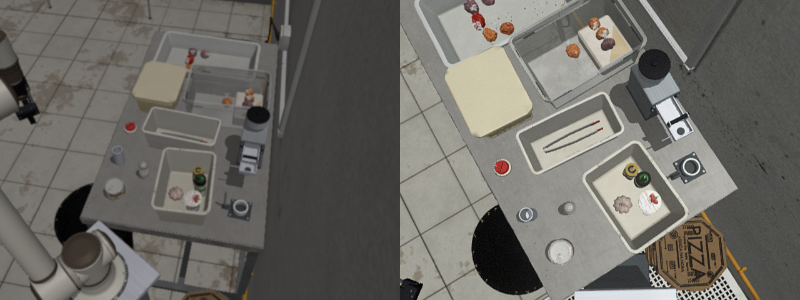

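The pictures match the network: cup at about (0.39, 0.30), shaker at (0.41, 0.17), timer at (0.54, 0.39), and stand, chute and dispenser in one line at about 27°. In the top picture the cup is at (206, 343), the collar at (463, 267) and the handle at (445, 192). I'm moving above the cup and will refine there.

Call:
{"fn": "apply_moves", "kwargs": {"moves": [[[0.0255, 0.0205, 0], 0], [[0.0255, 0.0205, 0], 0], [[0.0255, 0.0205, 0], 0], [[0.0255, 0.0205, 0], 0], [[0.0255, 0.0205, 0], 0]], "hand": 0.087}}

```text
time_s: 2.07
tcp_pos: [0.3099, 0.4385, 0.2227]
ee_rot: [[0.931, -0.365, 0.0], [-0.365, -0.931, 0.0], [0.0, -0.0, -1.0]]
wrist_force: [0.9, 0.4, -0.6]
gripper_width: 1.0
gripper_force: 0.0
```

Call:
{"fn": "apply_moves", "kwargs": {"moves": [[[0.0255, 0.0205, 0], 0], [[0.0255, 0.0205, 0], 0], [[0.0255, 0.0205, 0], 0], [[0.0255, 0.0205, 0], 0], [[0.0255, 0.0205, 0], 0]]}}

```text
time_s: 2.48
tcp_pos: [0.3913, 0.2964, 0.2229]
ee_rot: [[0.931, -0.365, 0.0], [-0.365, -0.931, 0.001], [0.0, -0.001, -1.0]]
wrist_force: [0.5, -0.5, 0.2]
gripper_width: 1.001
gripper_force: 0.0
```

```bash
cat >> h.py <<'E'
def look(names,cams=("scene","top","wrist"),N=2):
    O={n:[] for n in names}
    for c in cams:
        for k in range(N):
            p=imaging.capture(c)
            for n in names:
                for d in models.place_of(p,n)[:1]:
                    O[n].append((p,d["at"])); 
                    print(n,c,round(d["confidence"],2),np.round(np.array(d["at"])*[640,480],1),np.round(onz(p,d["at"],Z[n]),4)) 
    for n in names:
        if len(O[n])>1: print(n,"tri",np.round(tri(O[n]),4))
E
python3 - <<'E'
from h import *
s=r.sense();print(s['tcp_pos'],np.round(s['ee_rot'],4).tolist(),s['time_s'],s['joints'])
look(["cup"])
p=imaging.capture("wrist");d=models.cut_out(p,"cup")
f=p["frame"].copy();cv2.imwrite("pics/w1.png",f)
for x in d[:1]:print(x["confidence"],np.array(x["extent"])*[640,480,640,480])
look(["seat","mark","spout","index","handle"],("top","scene"),1)
E
```

```text
[0.39125318 0.29642736 0.22287675] [[0.9311, -0.3648, 0.0005], [-0.3648, -0.9311, 0.0005], [0.0003, -0.0007, -1.0]] 2.4833 [ 5.61513830e+01  8.86113842e+00 -1.78254925e+01  6.34679702e-03
 -6.32720141e+01  1.24513145e+01]
cup scene 0.78 [193.3 259.1] [0.391 0.289 0.   ]
cup scene 0.97 [192.8 258.1] [0.3925 0.2923 0.    ]
cup top 0.49 [207.8 345.6] [0.3818 0.2987 0.    ]
cup top 0.66 [208.4 343.7] [0.3856 0.2976 0.    ]
cup wrist 0.68 [333.1 203.1] [0.3845 0.2947 0.    ]
cup wrist 0.88 [332.9 202. ] [0.3854 0.2943 0.    ]
cup tri [0.3868 0.2938 0.0028]
0.7 [307.328 183.504  52.992  70.416]
seat top 0.86 [463.8 267.8] [ 0.5275 -0.2278  0.006 ]
mark top 0.55 [451.8 274.7] [ 0.5008 -0.177   0.117 ]
spout top 0.98 [444.8 210.1] [ 0.628  -0.1748  0.102 ]
index top 0.88 [423.1 224.5] [ 0.5956 -0.1271  0.126 ]
handle top 0.78 [447.4 196.4] [ 0.6398 -0.1682  0.161 ]
seat scene 0.81 [383.5 332.8] [ 0.5333 -0.2247  0.006 ]
mark scene 0.81 [362.7 306.5] [ 0.5009 -0.1772  0.117 ]
spout scene 0.68 [393.8 276.2] [ 0.6237 -0.1783  0.102 ]
index scene 0.57 [370.3 263.6] [ 0.6022 -0.1223  0.126 ]
handle scene 0.67 [399.9 248.6] [ 0.6599 -0.1623  0.161 ]
seat tri [ 0.5274 -0.2263  0.0152]
mark tri [ 0.5009 -0.1771  0.1169]
spout tri [ 0.6293 -0.1761  0.0941]
index tri [ 0.5942 -0.1258  0.1371]
handle tri [ 0.6391 -0.1671  0.1829]
```

View pics/w1.png

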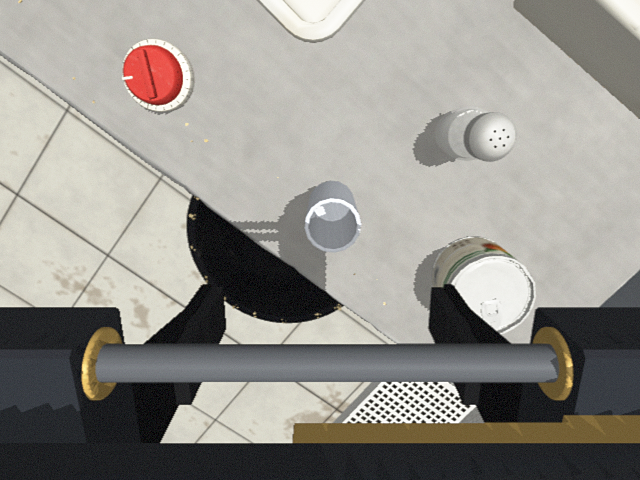

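The wrist picture shows the cup rim as an ellipse centred at about (332, 225). The shaker is at (490, 137), the timer at (155, 75), and a tin is off to the right at (485, 285), clear of the fingers.

```bash
python3 - <<'E'
from h import *
p=imaging.capture("wrist");R=r.sense()
d=models.cut_out(p,"cup")[0]["region"].astype(np.uint8)
# rim: fit model: silhouettes of cylinder, compare masks
K=np.array(p["intrinsics"]);W=np.array(p["orientation"]);e=np.array(p["eye"])
t=np.linspace(0,2*np.pi,60)
def mask(x,y):
    P=np.vstack([np.c_[x+a*np.cos(t),y+a*np.sin(t),0*t+z] for a,z in((.0195,0),(.021,.006),(.021,.085))])
    q=(P-e)@W@K.T;q=q[:,:2]/q[:,2:];m=np.zeros((480,640),np.uint8)
    cv2.fillConvexPoly(m,cv2.convexHull(q.astype(np.float32)).astype(np.int32),1);return m
from scipy.optimize import minimize
def c(v):
    m=mask(*v);return -(m&d).sum()/(m|d).sum()
o=minimize(c,[.387,.294],method="Nelder-Mead",options=dict(initial_simplex=[[.38,.29],[.395,.292],[.387,.303]]))
print(o.x,o.fun,d.sum())
print("rim",onz(p,[332.5/640,225/480],.085))
D=np.r_[o.x,0]-R['tcp_pos'];print("tool shift",np.array(R['ee_rot']).T@D)
E
```

```text
[0.31725 0.30275] 0.0 3107
rim [0.38754339 0.29445086 0.085     ]
tool shift [-0.07020846  0.02228281  0.22256917]<stdin>:13: RuntimeWarning: overflow encountered in scalar negative
```

Call:
{"fn": "apply_moves", "kwargs": {"moves": [[[-0.0032, 0.0035, 0.03], 0], [[0, 0, 0.04], 0], [[0, 0, 0.04], 0], [[0, 0, 0.035], 0], [[0, 0, 0.027], 0]]}}

```text
time_s: 4.3
tcp_pos: [0.3856, 0.2947, 0.0481]
ee_rot: [[0.931, -0.365, -0.002], [-0.365, -0.931, -0.002], [-0.001, 0.002, -1.0]]
wrist_force: [0.5, 0.5, -0.5]
gripper_width: 0.999
gripper_force: 0.0
```

Call:
{"fn": "apply_moves", "kwargs": {"moves": [[[0, 0, 0], 0], [[0, 0, 0], 0], [[0, 0, 0], 0], [[0, 0, 0], 0], [[0, 0, 0], 0]], "hand": 0.0}}

```text
time_s: 4.72
tcp_pos: [0.3873, 0.297, 0.0525]
ee_rot: [[0.931, -0.365, 0.003], [-0.365, -0.931, 0.004], [0.001, -0.004, -1.0]]
wrist_force: [-0.6, 0.6, -0.2]
gripper_width: 0.705
gripper_force: 0.0
```

Call:
{"fn": "apply_moves", "kwargs": {"moves": [[[0, 0, 0], 0], [[0, 0, 0], 0], [[0, 0, 0], 0], [[0, 0, 0], 0], [[0, 0, 0], 0]]}}

```text
time_s: 5.13
tcp_pos: [0.3867, 0.296, 0.0512]
ee_rot: [[0.931, -0.365, 0.001], [-0.365, -0.931, 0.0], [0.0, -0.001, -1.0]]
wrist_force: [-0.4, -1.1, 5.0]
gripper_width: 0.473
gripper_force: 30.0
```

Call:
{"fn": "apply_moves", "kwargs": {"moves": [[[0, 0, -0.025], 0], [[0, 0, -0.025], 6], [[0, 0, -0.025], 7], [[0, 0, -0.025], 7], [[0, 0, -0.025], 7]]}}

```text
time_s: 5.55
tcp_pos: [0.3861, 0.2954, 0.1764]
ee_rot: [[0.659, -0.752, -0.001], [-0.752, -0.659, -0.0], [-0.0, 0.001, -1.0]]
wrist_force: [0.7, 0.9, -1.0]
gripper_width: 0.471
gripper_force: 30.0
```

Call:
{"fn": "apply_moves", "kwargs": {"moves": [[[0, 0, -0.025], 7], [[0, 0, -0.025], 7], [[0, 0, -0.025], 7], [[0, 0, -0.025], 7], [[0, 0, -0.025], 7]]}}

```text
time_s: 5.97
tcp_pos: [0.386, 0.2954, 0.3013]
ee_rot: [[0.109, -0.994, -0.001], [-0.994, -0.109, -0.0], [0.0, 0.001, -1.0]]
wrist_force: [0.3, 1.2, 0.2]
gripper_width: 0.465
gripper_force: 30.0
```

```bash
python3 - <<'E'
from h import *
s=r.sense();print(s['tcp_pos'],s['gripper_width'],s['gripper_force'],s['joints'])
R=np.array(s['ee_rot']);print("tool shift to above seat",R.T@(np.array([.530,-.229,.30])-s['tcp_pos']), "yaw",np.degrees(np.arctan2(R[1,0],R[0,0])))
look(["mill","timer"],("top",),1)
E
```

```text
[0.38603878 0.29543103 0.30131379] 0.46504135220284737 29.98757142043837 [ 5.65981758e+01  5.44605352e+00 -1.03882734e+01 -3.10945314e-02
 -7.42092097e+01 -5.03600010e+01]
tool shift to above seat [ 0.53695576 -0.08620382  0.0013727 ] yaw -83.77029182591163
mill top 0.55 [270.7 332.6] [0.4048 0.1716 0.    ]
timer top 0.94 [167.7 270.4] [0.5367 0.3841 0.    ]
```

Call:
{"fn": "apply_moves", "kwargs": {"moves": [[[0.0268, -0.0043, 0], 0], [[0.0268, -0.0043, 0], 0], [[0.0268, -0.0043, 0], 0], [[0.0268, -0.0043, 0], 0], [[0.0268, -0.0043, 0], 0]]}}

```text
time_s: 6.53
tcp_pos: [0.4225, 0.1636, 0.2988]
ee_rot: [[0.116, -0.993, -0.003], [-0.993, -0.116, -0.001], [0.001, 0.003, -1.0]]
wrist_force: [1.0, 0.3, -0.2]
gripper_width: 0.466
gripper_force: 30.0
```

Call:
{"fn": "apply_moves", "kwargs": {"moves": [[[0.0268, -0.0043, 0], 0], [[0.0268, -0.0043, 0], 0], [[0.0268, -0.0043, 0], 0], [[0.0268, -0.0043, 0], 0], [[0.0268, -0.0043, 0], 0]]}}

```text
time_s: 6.95
tcp_pos: [0.4592, 0.0331, 0.2989]
ee_rot: [[0.116, -0.993, -0.003], [-0.993, -0.116, -0.0], [0.0, 0.003, -1.0]]
wrist_force: [0.5, -0.6, -0.2]
gripper_width: 0.471
gripper_force: 30.0
```

Call:
{"fn": "apply_moves", "kwargs": {"moves": [[[0.0268, -0.0043, 0], 0], [[0.0268, -0.0043, 0], 0], [[0.0268, -0.0043, 0], 0], [[0.0268, -0.0043, 0], 0], [[0.0268, -0.0043, 0], 0]]}}

```text
time_s: 7.37
tcp_pos: [0.496, -0.0974, 0.2987]
ee_rot: [[0.116, -0.993, -0.003], [-0.993, -0.116, 0.0], [-0.001, 0.003, -1.0]]
wrist_force: [-0.2, 0.5, -0.7]
gripper_width: 0.47
gripper_force: 30.0
```

Call:
{"fn": "apply_moves", "kwargs": {"moves": [[[0.0268, -0.0043, 0], 0], [[0.0268, -0.0043, 0], 0], [[0.0268, -0.0043, 0], 0], [[0.0268, -0.0043, 0], 0], [[0.0268, -0.0043, 0], 0]]}}

```text
time_s: 7.78
tcp_pos: [0.5328, -0.2279, 0.2984]
ee_rot: [[0.115, -0.993, -0.003], [-0.993, -0.115, 0.001], [-0.002, 0.003, -1.0]]
wrist_force: [-0.1, 0.5, -0.2]
gripper_width: 0.465
gripper_force: 30.0
```

Call:
{"fn": "apply_moves", "kwargs": {"moves": [[[0, 0, 0], 6.9], [[0, 0, 0], 6.9], [[0, 0, 0], 6.9], [[0, 0, 0], 6.9], [[0, 0, 0], 6.9]]}}

```text
time_s: 8.2
tcp_pos: [0.5326, -0.2266, 0.2982]
ee_rot: [[-0.473, -0.881, -0.004], [-0.881, 0.473, 0.001], [0.001, 0.004, -1.0]]
wrist_force: [0.1, -0.2, -0.6]
gripper_width: 0.466
gripper_force: 30.0
```

Call:
{"fn": "apply_moves", "kwargs": {"moves": [[[0, 0, 0], 6.9], [[0, 0, 0], 6.9], [[0, 0, 0], 6.9], [[0, 0, 0], 6.9], [[0, 0, 0], 6.9]]}}

```text
time_s: 8.62
tcp_pos: [0.5326, -0.2265, 0.2983]
ee_rot: [[-0.889, -0.459, -0.004], [-0.459, 0.889, 0.001], [0.003, 0.003, -1.0]]
wrist_force: [0.3, -0.0, -0.3]
gripper_width: 0.469
gripper_force: 30.0
```

```bash
python3 - <<'E'
from h import *
s=r.sense();print(s['tcp_pos'],s['gripper_width'],s['joints'])
p=imaging.capture("wrist");cv2.imwrite("pics/w2.png",p["frame"])
q=imaging.capture("top");cv2.imwrite("pics/t2.png",q["frame"])
look(["seat","mark","stand","cup"],("wrist",),2)
look(["handle","index","spout","dispenser"],("top","scene"),2)
E
```

```text
[ 0.53263122 -0.22647578  0.29831643] 0.4690762975948184 [-7.03479796e+00  1.51877056e+01  1.35359953e+00 -5.03152790e-02
 -7.63839104e+01 -5.56575584e+01]
seat wrist 0.91 [329.  181.2] [ 0.5259 -0.2265  0.006 ]
mark wrist 0.57 [404.7 205.5] [ 0.4989 -0.1702  0.117 ]
stand wrist 0.72 [331.3 180.1] [ 0.5245 -0.2243  0.    ]
cup wrist 0.56 [330.2 265.6] [ 0.614  -0.1786  0.    ]
seat wrist 0.76 [332.  181.3] [ 0.526  -0.2239  0.006 ]
mark wrist 0.83 [403.  205.8] [ 0.5009 -0.1713  0.117 ]
stand wrist 0.73 [331.8 177. ] [ 0.5228 -0.2259  0.    ]
cup wrist 0.8 [327.4 262.4] [ 0.6138 -0.1835  0.    ]
seat tri [ 0.4636 -0.2633  0.4466]
mark tri [ 0.4594 -0.2696  0.4804]
stand tri [ 0.4672 -0.261   0.4193]
cup tri [ 0.4656 -0.2624  0.4496]
spout top 0.3 [165.7 268.5] [0.5265 0.3597 0.102 ]
dispenser top 0.73 [399.3 154.1] [ 0.7778 -0.1068  0.    ]
handle scene 0.54 [209.6 208.7] [0.4579 0.2672 0.161 ]
index scene 0.55 [372.5 264.6] [ 0.6031 -0.128   0.126 ]
spout scene 0.56 [397.3 276.3] [ 0.6289 -0.1849  0.102 ]
dispenser scene 0.82 [401.9 246.3] [ 0.7807 -0.1069  0.    ]
handle scene 0.56 [401.3 249.8] [ 0.6592 -0.1668  0.161 ]
index scene 0.56 [372.7 264.9] [ 0.6028 -0.1288  0.126 ]
spout scene 0.75 [396.7 276.5] [ 0.6274 -0.184   0.102 ]
dispenser scene 0.71 [399.  245.4] [ 0.7781 -0.0991 -0.    ]
handle tri [-0.1362 -0.558   1.3169]
index tri [-0.1362 -0.558   1.3169]
spout tri [ 0.4995 -0.0726  0.3379]
dispenser tri [ 0.7749 -0.1055  0.0069]
```

View pics/w2.png

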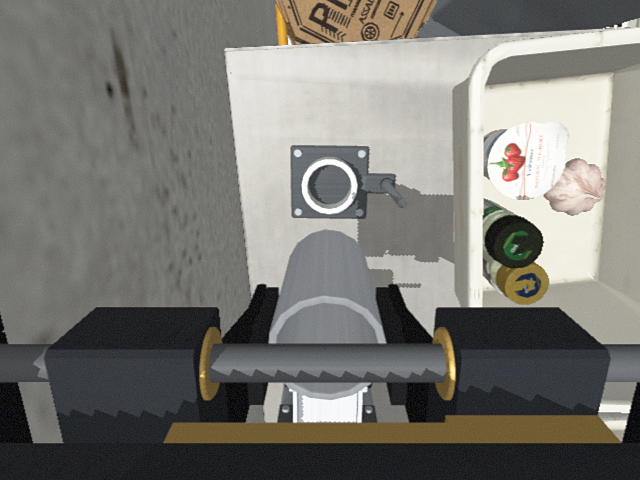

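The wrist picture shows the cup held at (330, 310), with the collar ring centred near (330, 186), the plate square to the image, the post at (400, 200) and the bin well to the right. I'm fitting the ring and checking the cup in the hand.

```bash
python3 - <<'E'
from h import *
from scipy.optimize import least_squares
s=r.sense();T=np.array(s['tcp_pos']);R=np.array(s['ee_rot'])
p=imaging.capture("wrist");K=np.array(p["intrinsics"]);W=np.array(p["orientation"]);e=np.array(p["eye"])
def proj(P):
    q=(np.array(P)-e)@W@K.T;return q[...,:2]/q[...,2:]
t=np.linspace(0,2*np.pi,90)
def circ(x,y,z,a):return proj(np.c_[x+a*np.cos(t),y+a*np.sin(t),0*t+z])
g=cv2.cvtColor(p["frame"],cv2.COLOR_BGR2GRAY)
roi=g[150:222,296:366]
hsv=cv2.cvtColor(p["frame"],cv2.COLOR_BGR2HSV)
m=((g>200)).astype(np.uint8);mm=np.zeros_like(m);mm[152:216,298:362]=m[152:216,298:362]
cs,h=cv2.findContours(mm,cv2.RETR_CCOMP,cv2.CHAIN_APPROX_NONE)
for c,hh in zip(cs,h[0]):
    if len(c)>60:
        E=cv2.fitEllipse(c);print("hole" if hh[3]>=0 else "outer",E,onz(p,[(E[0][0]+.0)/640,(E[0][1])/480],.030))
print("pred collar size px", np.ptp(circ(.526,-.2265,.03,.029),axis=0),np.ptp(circ(.526,-.2265,.03,.023),axis=0))
f=p["frame"].copy()
zb=T[2]-.0512
for a,z in((.0195,zb),(.021,zb+.085)): cv2.polylines(f,[np.int32(np.round(circ(T[0],T[1],z,a)*1))],True,(0,0,255),1)
cv2.polylines(f,[np.int32(np.round(circ(.526,-.2265,.03,.029)))],True,(0,255,0),1)
for x in models.cut_out(p,"cup")[:1]:
    ys,xs=np.nonzero(x["region"]);print("cup top row",ys.min(),"pred",circ(T[0],T[1],zb,.0195)[:,1].min(), "cols at 260",np.ptp(xs[ys==260]),xs[ys==260].mean())
cv2.imwrite("pics/w3.png",cv2.resize(f[130:430,220:440],None,fx=2,fy=2))
E
```

```text
outer ((330.0622863769531, 184.4440155029297), (53.51141357421875, 53.923583984375), 47.15353012084961) [ 0.52685567 -0.22645037  0.03      ]
hole ((330.25347900390625, 184.64280700683594), (44.726192474365234, 45.190120697021484), 38.1485481262207) [ 0.52694769 -0.22617801  0.03      ]
pred collar size px [55.94810212 55.59929425] [44.36946219 44.08977269]
```

View pics/w3.png

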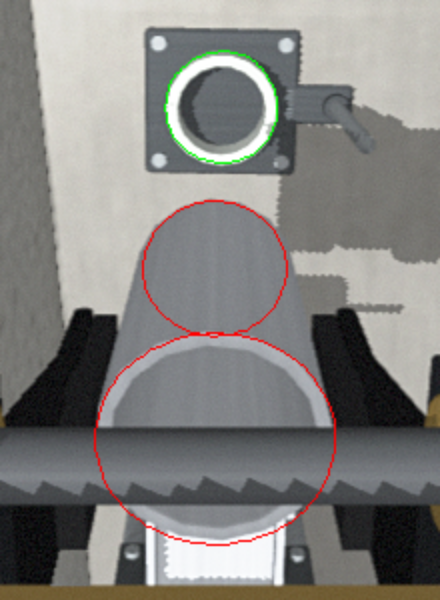

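Call:
{"fn": "apply_moves", "kwargs": {"moves": [[[0.005, 0.0027, 0.02], 0], [[0, 0, 0.028], 0], [[0, 0, 0.028], 0], [[0, 0, 0.028], 0], [[0, 0, 0.028], 0]]}}

```text
time_s: 10.73
tcp_pos: [0.5276, -0.2268, 0.1677]
ee_rot: [[-0.886, -0.463, 0.001], [-0.463, 0.886, -0.0], [-0.001, -0.001, -1.0]]
wrist_force: [1.2, 0.0, -0.8]
gripper_width: 0.472
gripper_force: 30.0
```

Call:
{"fn": "apply_moves", "kwargs": {"moves": [[[0, 0, 0.028], 0], [[0, 0, 0.02], 0], [[0, 0, 0.01], 0], [[0, 0, 0], 0], [[0, 0, 0], 0]]}}

```text
time_s: 11.15
tcp_pos: [0.5282, -0.227, 0.1111]
ee_rot: [[-0.886, -0.463, 0.0], [-0.463, 0.886, -0.001], [-0.0, -0.001, -1.0]]
wrist_force: [0.7, -0.9, -0.4]
gripper_width: 0.472
gripper_force: 30.0
```

```bash
cat > o.py <<'E'
from h import *
import sys
s=r.sense();T=np.array(s['tcp_pos']);R=np.array(s['ee_rot']);print(T,R[:2,0],s['wrist_force'])
p=imaging.capture("wrist");K=np.array(p["intrinsics"]);W=np.array(p["orientation"]);e=np.array(p["eye"])
def proj(P):
    q=(np.array(P)-e)@W@K.T;return q[...,:2]/q[...,2:]
t=np.linspace(0,2*np.pi,90)
def circ(x,y,z,a):return proj(np.c_[x+a*np.cos(t),y+a*np.sin(t),0*t+z])
f=p["frame"].copy();zb=T[2]-.0512
for a,z in((.0195,zb),(.021,zb+.085)): cv2.polylines(f,[np.int32(np.round(circ(T[0],T[1],z,a)))],True,(0,0,255),1)
for a in (.023,.029): cv2.polylines(f,[np.int32(np.round(circ(.5269,-.2264,.03,a)))],True,(0,255,0),1)
cv2.imwrite(sys.argv[1],cv2.resize(f[130:430,200:480],None,fx=2,fy=2))
E
python3 o.py pics/w4.png
```

```text
[ 0.52823893 -0.22699482  0.11107257] [-0.88611341 -0.46346846] [ 0.67248084 -0.86743103 -0.41259359]
```

View pics/w4.png

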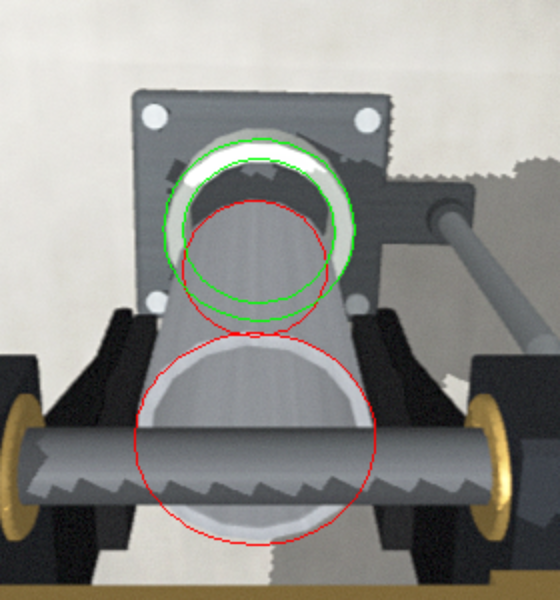

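The picture matches the predicted outlines: ring top face at rows 139–158, cup foot edge at row 200. A 1 mm correction is enough, so I'm lowering.

Call:
{"fn": "apply_moves", "kwargs": {"moves": [[[0.0009, 0.0011, 0], 0], [[0, 0, 0.01], 0], [[0, 0, 0.01], 0], [[0, 0, 0.01], 0], [[0, 0, 0.005], 0]]}}

```text
time_s: 11.62
tcp_pos: [0.5266, -0.2262, 0.0748]
ee_rot: [[-0.886, -0.463, 0.0], [-0.463, 0.886, -0.0], [-0.0, -0.0, -1.0]]
wrist_force: [1.4, -1.0, -0.4]
gripper_width: 0.47
gripper_force: 30.0
```

Call:
{"fn": "apply_moves", "kwargs": {"moves": [[[0, 0, 0.003], 0], [[0, 0, 0.003], 0], [[0, 0, 0.003], 0], [[0, 0, 0.003], 0], [[0, 0, 0], 0]]}}

```text
time_s: 12.03
tcp_pos: [0.5262, -0.2261, 0.0628]
ee_rot: [[-0.886, -0.463, -0.001], [-0.463, 0.886, 0.0], [0.0, 0.0, -1.0]]
wrist_force: [0.9, 0.2, -0.8]
gripper_width: 0.464
gripper_force: 30.0
```

Call:
{"fn": "apply_moves", "kwargs": {"moves": [[[0, 0, 0.002], 0], [[0, 0, 0.0015], 0], [[0, 0, 0.0015], 0], [[0, 0, 0.0005], 0], [[0, 0, 0], 0]]}}

```text
time_s: 12.45
tcp_pos: [0.5264, -0.2262, 0.058]
ee_rot: [[-0.886, -0.463, 0.0], [-0.463, 0.886, -0.0], [-0.0, -0.0, -1.0]]
wrist_force: [0.9, -0.1, -1.0]
gripper_width: 0.466
gripper_force: 30.0
```

Call:
{"fn": "apply_moves", "kwargs": {"moves": [[[0, 0, 0.0005], 0], [[0, 0, 0], 0], [[0, 0, 0], 0], [[0, 0, 0], 0], [[0, 0, 0], 0]], "hand": 0.056}}

```text
time_s: 12.87
tcp_pos: [0.5263, -0.2262, 0.0576]
ee_rot: [[-0.886, -0.463, -0.0], [-0.463, 0.886, -0.0], [0.0, 0.0, -1.0]]
wrist_force: [-0.2, 0.6, 0.5]
gripper_width: 0.636
gripper_force: 0.0
```

Call:
{"fn": "apply_moves", "kwargs": {"moves": [[[0, 0, 0], 0], [[0, 0, 0], 0], [[0, 0, 0], 0], [[0, 0, -0.005], 0], [[0, 0, -0.01], 0]]}}

```text
time_s: 13.28
tcp_pos: [0.5254, -0.226, 0.0719]
ee_rot: [[-0.886, -0.463, -0.003], [-0.463, 0.886, 0.001], [0.002, 0.002, -1.0]]
wrist_force: [0.0, 0.1, -0.5]
gripper_width: 0.642
gripper_force: 0.0
```

Call:
{"fn": "apply_moves", "kwargs": {"moves": [[[0, 0, -0.02], 0], [[0, 0, -0.03], 0], [[0, 0, -0.04], 0], [[0, 0, -0.04], 0], [[0, 0, -0.04], 0]]}}

```text
time_s: 13.7
tcp_pos: [0.5259, -0.2262, 0.2456]
ee_rot: [[-0.886, -0.463, 0.001], [-0.463, 0.886, -0.0], [-0.001, -0.001, -1.0]]
wrist_force: [0.4, -0.7, 1.0]
gripper_width: 0.645
gripper_force: 0.0
```

Call:
{"fn": "apply_moves", "kwargs": {"moves": [[[0, 0, -0.03], 0], [[0, 0, -0.02], 0], [[0, 0, -0.01], 0], [[0, 0, 0], 0], [[0, 0, 0], 0]]}}

```text
time_s: 14.12
tcp_pos: [0.5259, -0.2259, 0.302]
ee_rot: [[-0.886, -0.463, -0.001], [-0.463, 0.886, 0.001], [0.0, 0.001, -1.0]]
wrist_force: [0.4, 0.0, 0.6]
gripper_width: 0.642
gripper_force: 0.0
```

```bash
sed -i 's/^f=p\["frame"\].*/f=p["frame"].copy();zb=.006;T[:2]=.5269,-.2264/' o.py; python3 o.py pics/w5.png; python3 - <<'E'
from h import *
look(["handle","index","spout","mark","dispenser","cup"],("top","scene","wrist"),2)
cv2.imwrite("pics/tx.png",imaging.capture("top")["frame"])
E
```

```text
[ 0.52588744 -0.22585814  0.30203543] [-0.88642475 -0.46287273] [0.36542177 0.02613869 0.62209493]
dispenser top 0.83 [396.  150.8] [ 0.7853 -0.1002  0.    ]
dispenser top 0.69 [396.9 153.3] [ 0.7797 -0.1018  0.    ]
cup top 0.73 [398.1 155.6] [ 0.7744 -0.1041  0.    ]
handle scene 0.75 [400.4 249.8] [ 0.6578 -0.1652  0.161 ]
index scene 0.75 [373.4 262.4] [ 0.6097 -0.1258  0.126 ]
spout scene 0.81 [397.5 276.5] [ 0.6287 -0.1855  0.102 ]
mark scene 0.93 [361.2 306. ] [ 0.4997 -0.1738  0.117 ]
dispenser scene 0.85 [400.8 246.4] [ 0.7784 -0.1048  0.    ]
cup scene 0.81 [386.5 336. ] [ 0.534  -0.2339  0.    ]
handle scene 0.72 [398.5 247.6] [ 0.6603 -0.1582  0.161 ]
index scene 0.75 [371.7 262.4] [ 0.6071 -0.1228  0.126 ]
spout scene 0.57 [397.3 273.9] [ 0.6345 -0.1809  0.102 ]
mark scene 0.71 [363.4 305.1] [ 0.5048 -0.1761  0.117 ]
dispenser scene 0.73 [398.8 246.9] [ 0.7735 -0.1017 -0.    ]
cup scene 0.6 [386.9 336.1] [ 0.5343 -0.2347  0.    ]
handle wrist 0.82 [325.7 381.1] [ 0.6503 -0.1626  0.161 ]
index wrist 0.86 [392.  331.5] [ 0.5985 -0.122   0.126 ]
spout wrist 0.78 [326.3 321.5] [ 0.6286 -0.1734  0.102 ]
mark wrist 0.83 [401.8 211.4] [ 0.4992 -0.1685  0.117 ]
dispenser wrist 0.64 [322.9 399.8] [ 0.7811 -0.0989  0.    ]
cup wrist 0.73 [328.7 183.8] [ 0.5248 -0.2247  0.    ]
handle wrist 0.71 [326.1 380.7] [ 0.6498 -0.1625  0.161 ]
index wrist 0.56 [392.7 329.5] [ 0.5964 -0.1224  0.126 ]
spout wrist 0.75 [326. 316.] [ 0.6235 -0.1764  0.102 ]
mark wrist 0.73 [400.5 209.6] [ 0.4984 -0.1703  0.117 ]
dispenser wrist 0.77 [325.5 399.4] [ 0.779  -0.0962 -0.    ]
cup wrist 0.67 [327.1 184.1] [ 0.5259 -0.2261  0.    ]
handle tri [ 0.5155 -0.2328  0.37  ]
index tri [ 0.5755 -0.1437  0.1784]
spout tri [ 0.6196 -0.1837  0.1189]
mark tri [ 0.498  -0.1746  0.1253]
dispenser tri [ 0.7812 -0.0999 -0.0027]
cup tri [ 0.6178 -0.1894 -0.1182]
```

View pics/w5.png

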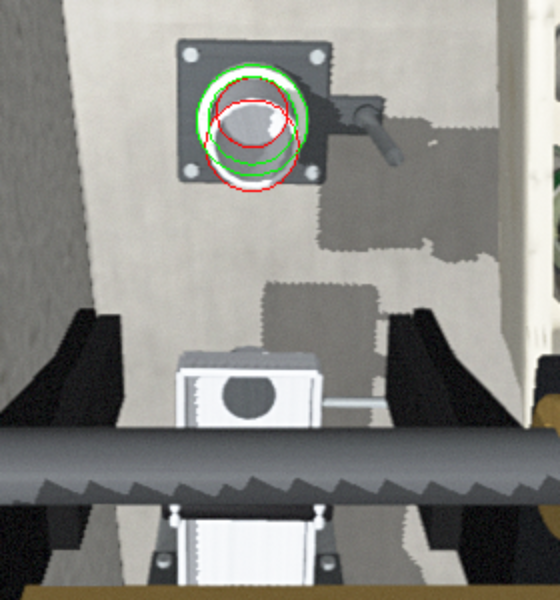

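The cup is seated: its rim and foot match the predicted outlines in the collar. The chute is home, with the rod visible at its side. I'm going above the handle and turning 90°.

Call:
{"fn": "apply_moves", "kwargs": {"moves": [[[-0.028, 0, 0], 0], [[-0.028, 0, 0], 0], [[-0.028, 0, 0], 0], [[-0.028, 0, 0], 0], [[-0.0275, 0, 0], 0]]}}

```text
time_s: 16.73
tcp_pos: [0.6511, -0.1609, 0.3026]
ee_rot: [[-0.886, -0.463, 0.0], [-0.463, 0.886, -0.0], [-0.0, -0.0, -1.0]]
wrist_force: [-0.3, -0.7, 0.3]
gripper_width: 0.646
gripper_force: 0.0
```

Call:
{"fn": "apply_moves", "kwargs": {"moves": [[[0, 0, 0], -7], [[0, 0, 0], -7], [[0, 0, 0], -7], [[0, 0, 0], -7], [[0, 0, 0], -7]]}}

```text
time_s: 17.15
tcp_pos: [0.6501, -0.1615, 0.3023]
ee_rot: [[-0.455, -0.891, -0.0], [-0.891, 0.455, -0.0], [0.0, 0.0, -1.0]]
wrist_force: [-0.1, -0.2, 0.1]
gripper_width: 0.644
gripper_force: 0.0
```

Call:
{"fn": "apply_moves", "kwargs": {"moves": [[[0, 0, 0], -7], [[0, 0, 0], -7], [[0, 0, 0], -7], [[0, 0, 0], -7], [[0, 0, 0], -7]]}}

```text
time_s: 17.57
tcp_pos: [0.65, -0.1616, 0.3024]
ee_rot: [[0.138, -0.99, -0.0], [-0.99, -0.138, -0.0], [-0.0, 0.0, -1.0]]
wrist_force: [0.2, -0.7, -0.7]
gripper_width: 0.646
gripper_force: 0.0
```

Call:
{"fn": "apply_moves", "kwargs": {"moves": [[[0, 0, 0], -7], [[0, 0, 0], -7], [[0, 0, 0], -6], [[0, 0, 0], 0], [[0, 0, 0], 0]]}}

```text
time_s: 17.98
tcp_pos: [0.65, -0.1616, 0.3024]
ee_rot: [[0.461, -0.888, -0.0], [-0.888, -0.461, 0.0], [-0.0, 0.0, -1.0]]
wrist_force: [-0.2, 0.2, 0.3]
gripper_width: 0.644
gripper_force: 0.0
```

```bash
python3 - <<'E'
from h import *
s=r.sense();print(s['tcp_pos'],s['joints'])
R=np.array(s['ee_rot'])
p=imaging.capture("wrist");K=np.array(p["intrinsics"]);W=np.array(p["orientation"]);e=np.array(p["eye"])
look(["handle","index","spout","mark"],("wrist",),3)
X=np.array([.887,.462,0]);Y=np.array([-.462,.887,0]);S=np.array([.5269,-.2264,0])
f=p["frame"].copy()
def proj(P):
    q=(P-e)@W@K.T;return q[:2]/q[2]
H=S+.1387*X+[0,0,.161]
for a in(-.006,.006):cv2.line(f,np.int32(proj(H+a*X-.027*Y)),np.int32(proj(H+a*X+.027*Y)),(0,0,255),1)
cv2.imwrite("pics/w6.png",f);print(R.T@(H-s['tcp_pos']),np.degrees(np.arctan2(R[1,0],R[0,0])))
E
```

```text
[ 0.65002244 -0.16158213  0.30243435] [-1.57263874e-01  2.44602877e+01  1.54716218e+01 -5.00539048e-04
 -8.10225782e+01  2.75810564e+01]
handle wrist 0.76 [330.7 215.8] [ 0.6493 -0.1669  0.161 ]
index wrist 0.96 [356.6 277.9] [ 0.5991 -0.1203  0.126 ]
spout wrist 0.74 [358.8 202.3] [ 0.6256 -0.1762  0.102 ]
mark wrist 0.75 [481.8 276.4] [ 0.4984 -0.17    0.117 ]
handle wrist 0.63 [329.3 216.8] [ 0.6499 -0.1657  0.161 ]
index wrist 0.6 [359.  281.7] [ 0.5955 -0.1182  0.126 ]
spout wrist 0.65 [359.2 205.4] [ 0.624 -0.174  0.102]
mark wrist 0.71 [482.2 275.7] [ 0.4985 -0.1709  0.117 ]
handle wrist 0.6 [328.6 214.7] [ 0.6511 -0.1669  0.161 ]
index wrist 0.58 [362.8 281.4] [ 0.5927 -0.12    0.126 ]
spout wrist 0.85 [361.4 204.1] [ 0.6228 -0.1759  0.102 ]
mark wrist 0.56 [482.4 276. ] [ 0.4982 -0.1709  0.117 ]
handle tri [ 0.6895 -0.2372  0.4803]
index tri [ 0.6863 -0.2322  0.4603]
spout tri [ 0.6864 -0.2327  0.458 ]
mark tri [ 0.6685 -0.2275  0.4301]
[0.00062542 0.00040089 0.14143436] -62.57628610472225
```

View pics/w6.png

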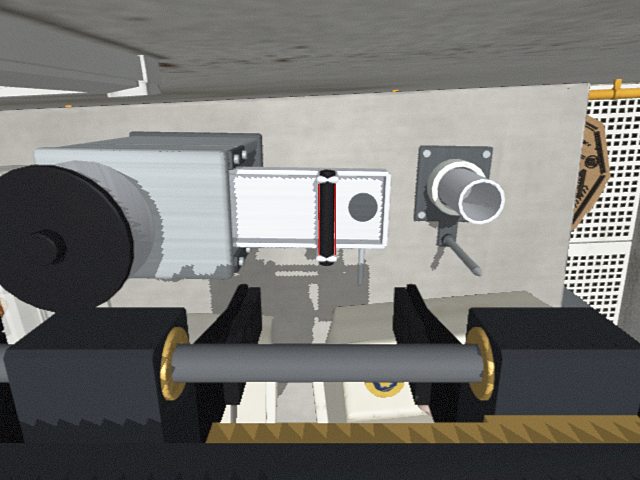

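The bar matches the predicted outline (columns 320–334, rows 180–260). The hopper's front edge is near column 132, so I'm checking the body's clearance to it.

```bash
python3 - <<'E'
from h import *
p=imaging.capture("wrist");print(np.array(p["intrinsics"])[0])
S=np.array([.5269,-.2264,0]);X=np.array([.887,.462,0])
for px,z in(((132,238),.24),((-30,238),.24),((327,219),.161),((232,208),.12),((60,238),.24)):
    q=onz(p,[px[0]/640,px[1]/480],z);print(px,q,"axis x from bar",(q-S)@X-.1387)
E
```

```text
[420.80598675   0.         326.89395102]
(132, 238) [ 0.75205388 -0.12138372  0.24      ] axis x from bar 0.10952900930365653
(-30, 238) [ 0.83249282 -0.07938025  0.24      ] axis x from bar 0.20028395627252366
(327, 219) [ 0.65065049 -0.1634484   0.161     ] axis x from bar 0.00015032657317121112
(232, 208) [ 0.7208597  -0.12546524  0.12      ] axis x from bar 0.07997411434483812
(60, 238) [ 0.7878093  -0.10271302  0.24      ] axis x from bar 0.14986992967239188
```

Call:
{"fn": "apply_moves", "kwargs": {"moves": [[[0.0006, 0.0004, 0.03], 0], [[0, 0, 0.035], 0], [[0, 0, 0.035], 0], [[0, 0, 0.03], 0], [[0, 0, 0.02], 0]]}}

```text
time_s: 19.25
tcp_pos: [0.6481, -0.162, 0.1488]
ee_rot: [[0.463, -0.887, -0.005], [-0.887, -0.463, 0.001], [-0.003, 0.004, -1.0]]
wrist_force: [-0.7, 0.5, 0.7]
gripper_width: 0.645
gripper_force: 0.0
```

Call:
{"fn": "apply_moves", "kwargs": {"moves": [[[0, 0, 0.011], 0], [[0, 0, 0], 0], [[0, 0, 0], 0], [[0, 0, 0], 0], [[0, 0, 0], 0]]}}

```text
time_s: 19.67
tcp_pos: [0.6512, -0.1624, 0.1438]
ee_rot: [[0.463, -0.886, 0.004], [-0.886, -0.463, -0.0], [0.002, -0.003, -1.0]]
wrist_force: [-0.0, -0.6, 0.1]
gripper_width: 0.642
gripper_force: 0.0
```

Call:
{"fn": "apply_moves", "kwargs": {"moves": [[[0, 0, 0], 0], [[0, 0, 0], 0], [[0, 0, 0], 0], [[0, 0, 0], 0], [[0, 0, 0], 0]], "hand": 0.0}}

```text
time_s: 20.08
tcp_pos: [0.65, -0.1623, 0.1417]
ee_rot: [[0.463, -0.886, 0.0], [-0.886, -0.463, 0.0], [0.0, -0.0, -1.0]]
wrist_force: [0.7, 0.0, 0.4]
gripper_width: 0.352
gripper_force: 0.0
```

Call:
{"fn": "apply_moves", "kwargs": {"moves": [[[0, 0, 0], 0], [[0, 0, 0], 0], [[0, 0, 0], 0], [[0, 0, 0], 0], [[0, 0, 0], 0]]}}

```text
time_s: 20.5
tcp_pos: [0.6505, -0.162, 0.1415]
ee_rot: [[0.463, -0.886, 0.001], [-0.886, -0.463, 0.0], [0.0, -0.001, -1.0]]
wrist_force: [2.2, 1.1, -0.8]
gripper_width: 0.12
gripper_force: 29.9
```

Call:
{"fn": "apply_moves", "kwargs": {"moves": [[[0, 0.005, 0], 0], [[0, 0.01, 0], 0], [[0, 0.01, 0], 0], [[0, 0.01, 0], 0], [[0, 0.01, 0], 0]]}}

```text
time_s: 20.92
tcp_pos: [0.6092, -0.1828, 0.1415]
ee_rot: [[0.463, -0.886, 0.0], [-0.886, -0.463, 0.001], [-0.001, -0.001, -1.0]]
wrist_force: [2.7, 5.7, -1.0]
gripper_width: 0.124
gripper_force: 29.9
```

Call:
{"fn": "apply_moves", "kwargs": {"moves": [[[0, 0.01, 0], 0], [[0, 0.01, 0], 0], [[0, 0.01, 0], 0], [[0, 0.01, 0], 0], [[0, 0.01, 0], 0]]}}

```text
time_s: 21.33
tcp_pos: [0.5648, -0.205, 0.1415]
ee_rot: [[0.463, -0.886, 0.001], [-0.886, -0.463, 0.003], [-0.002, -0.002, -1.0]]
wrist_force: [4.4, 10.2, -0.9]
gripper_width: 0.123
gripper_force: 29.9
```

Call:
{"fn": "apply_moves", "kwargs": {"moves": [[[0, 0.005, 0], 0], [[0, 0.005, 0], 0], [[0, 0, 0], 0], [[0, 0, 0], 0], [[0, 0, 0], 0]]}}

```text
time_s: 21.75
tcp_pos: [0.556, -0.2094, 0.1415]
ee_rot: [[0.463, -0.887, 0.0], [-0.887, -0.463, 0.003], [-0.002, -0.001, -1.0]]
wrist_force: [2.8, 9.6, -1.0]
gripper_width: 0.128
gripper_force: 29.9
```

```bash
cat > q.py <<'E'
from h import *
import sys
s=r.sense();T=np.array(s['tcp_pos']);S=np.array([.5269,-.2264,0]);X=np.array([.887,.462,0]);Y=np.array([-.462,.887,0])
print(T,s['gripper_width'],s['gripper_force'],s['wrist_force'],"TCP axis x from seat",(T-S)@X,"lat",(T-S)@Y)
for k in range(3):
  for c in("wrist","top","scene"):
    p=imaging.capture(c)
    if k==0: cv2.imwrite(f"pics/{sys.argv[1]}_{c}.png",p["frame"])
    v={}
    for n in("index","mark","spout","handle"):
        d=models.place_of(p,n)
        if d and d[0]["confidence"]>.4:
            q=onz(p,d[0]["at"],Z[n]);v[n]=[round(1000*float((q-S)@X),1),round(1000*float((q-S)@Y),1),round(d[0]["confidence"],2)]
    print(c,v)
E
python3 q.py a
```

```text
[ 0.55597572 -0.20944166  0.14147241] 0.1281620202180078 29.88301911391318 [ 2.77049856  9.64916396 -1.03915883] TCP axis x from seat 0.033624914383129076 lat 0.001609066102460825
wrist {'spout': [4.6, 1.7, 0.97], 'handle': [33.3, -0.7, 0.71]}
top {'index': [7.5, 61.3, 0.9], 'mark': [2.0, 58.9, 0.73], 'handle': [26.6, 3.8, 0.57]}
scene {'index': [15.1, 57.0, 0.74], 'mark': [6.1, 54.9, 0.75], 'spout': [6.5, -1.2, 0.85]}
wrist {'spout': [2.9, -0.4, 0.91], 'handle': [33.0, -0.7, 0.97]}
top {'index': [6.6, 54.1, 0.7], 'mark': [0.9, 56.6, 0.81], 'spout': [-0.4, 0.5, 0.98], 'handle': [30.3, 1.8, 0.97]}
scene {'index': [8.8, 52.1, 0.86], 'mark': [8.3, 56.9, 0.75], 'spout': [0.1, -7.1, 0.78]}
wrist {'spout': [4.1, -0.5, 0.76]}
top {'index': [2.4, 59.7, 0.91], 'mark': [-0.3, 54.8, 0.89], 'spout': [1.6, 7.7, 0.79], 'handle': [23.0, 1.8, 0.8]}
scene {'index': [11.7, 60.0, 0.69], 'mark': [5.1, 61.7, 0.66], 'spout': [5.6, -5.9, 0.52]}
```

View pics/a_wrist.png

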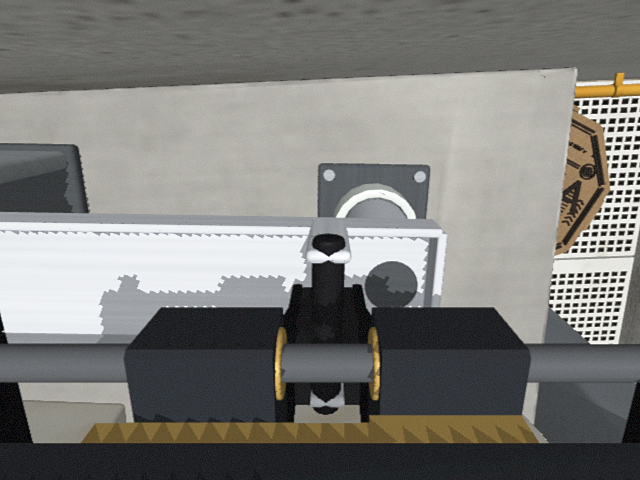

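The chute is nearly out. The spout hole at (391, 285) is about 4 mm short of the collar's centre, and all the measurements agree on that. I'm pulling 4 mm more and easing the sideways load.

Call:
{"fn": "apply_moves", "kwargs": {"moves": [[[-0.001, 0.002, 0], 0], [[-0.0005, 0.002, 0], 0], [[0, 0, 0], 0], [[0, 0, 0], 0], [[0, 0, 0], 0]]}}

```text
time_s: 24.42
tcp_pos: [0.5528, -0.211, 0.1415]
ee_rot: [[0.463, -0.886, 0.002], [-0.886, -0.463, 0.001], [0.0, -0.003, -1.0]]
wrist_force: [5.2, 5.7, -2.9]
gripper_width: 0.125
gripper_force: 29.9
```

```bash
python3 q.py b; python3 - <<'E'
import cv2,numpy as np
a=cv2.imread("pics/b_top.png")[215:315,390:510];b=cv2.imread("pics/b_scene.png")[240:360,320:440]
cv2.imwrite("pics/b.png",np.hstack([cv2.resize(a,(400,400),interpolation=3),cv2.resize(b,(400,400),interpolation=3)]))
E
```

```text
[ 0.55280356 -0.21098213  0.1414638 ] 0.1245874226360621 29.85880745574832 [ 5.21481905  5.67596073 -2.87444832] TCP axis x from seat 0.030099511516049303 lat 0.0017082124698838705
wrist {'spout': [0.8, 1.6, 0.76], 'handle': [29.7, -0.4, 0.88]}
top {'index': [-2.8, 56.8, 0.74], 'mark': [-1.4, 58.5, 0.67], 'spout': [-1.5, -2.4, 0.7], 'handle': [24.8, 4.5, 0.81]}
scene {'index': [7.3, 60.1, 0.49], 'mark': [-5.5, 55.6, 0.71], 'spout': [3.6, -10.0, 0.82]}
wrist {'spout': [0.4, 0.6, 0.65], 'handle': [29.3, -0.3, 0.82]}
top {'index': [3.9, 58.4, 0.67], 'mark': [-1.7, 57.7, 0.96], 'spout': [1.6, 0.5, 0.69], 'handle': [21.0, 2.4, 0.73]}
scene {'index': [8.9, 55.4, 0.74], 'mark': [-1.7, 56.8, 0.76], 'spout': [0.7, -4.1, 0.79]}
wrist {'spout': [-0.9, 2.0, 0.59], 'handle': [29.9, -0.5, 0.73]}
top {'index': [-2.1, 58.5, 0.84], 'mark': [0.8, 58.3, 0.58], 'spout': [-1.8, 0.8, 0.72], 'handle': [21.3, 4.4, 0.72]}
scene {'index': [13.2, 53.0, 0.65], 'mark': [2.2, 56.1, 0.7], 'spout': [2.7, -10.8, 0.53]}
```

View pics/b.png

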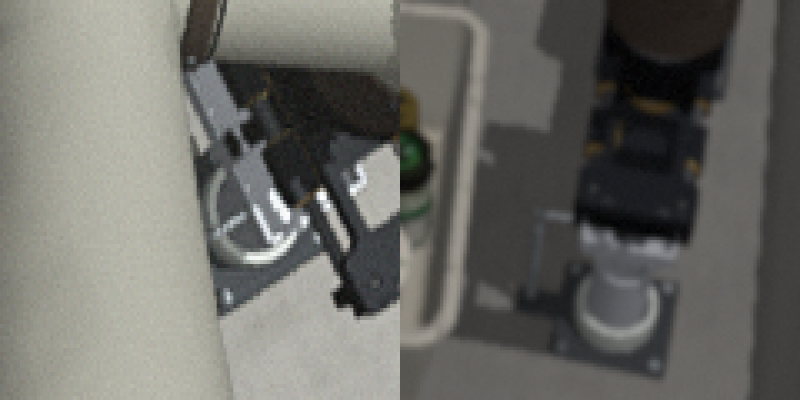

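The scene crop shows the rod's tip directly over the post at (540, 213), with the cup seated in the collar. The wrist camera reads the spout within 1 mm of the collar's centre. I'm holding for a moment, then handing in.

Call:
{"fn": "apply_moves", "kwargs": {"moves": [[[0, 0, 0], 0], [[0, 0, 0], 0], [[0, 0, 0], 0], [[0, 0, 0], 0], [[0, 0, 0], 0]]}}

```text
time_s: 27.08
tcp_pos: [0.5529, -0.211, 0.1415]
ee_rot: [[0.463, -0.886, 0.002], [-0.886, -0.463, 0.001], [0.0, -0.003, -1.0]]
wrist_force: [5.7, 4.3, -2.3]
gripper_width: 0.12
gripper_force: 29.9
```

Call:
{"fn": "apply_moves", "kwargs": {"moves": [[[0, 0, 0], 0], [[0, 0, 0], 0], [[0, 0, 0], 0], [[0, 0, 0], 0], [[0, 0, 0], 0]]}}

```text
time_s: 27.5
tcp_pos: [0.5529, -0.211, 0.1415]
ee_rot: [[0.463, -0.886, 0.002], [-0.886, -0.463, 0.001], [0.0, -0.003, -1.0]]
wrist_force: [4.0, 4.7, -2.4]
gripper_width: 0.127
gripper_force: 29.9
```

```bash
python3 -c "
from station import r
print(r.sense()['tcp_pos'],r.finish_job())"
```

```text
the job is handed in; nothing more can be done
[ 0.55286783 -0.21095923  0.14148214] None
```

I handed the job in at about 27.5 s: the cup stands seated and released in the collar, and the gripper holds the chute out with its index rod over the mark post, about 1 mm off by my measurements; no verdict came back.

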